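# Push the stuck stopper out of the decapping sleeve

### The job

A rubber stopper is stuck in the steel sleeve of one of the two decapping stands; the other stand's sleeve is open. Take the push rod from its holder by its handle, push it straight down through the blocked sleeve until its collar sits on the sleeve's mouth and the stopper has dropped into the tray below, then let go and leave the rod standing in the sleeve.

Things in the scene. Friction and masses are not known exactly. Their poses are not given: they have to be found in the camera images.
- push_rod_grip (a point): push rod, upright in a white round holder 80 mm tall: centre of its grey handle (upright cylinder, 26 mm diameter, 55 mm tall; grasp here from above). A round metal collar (54 mm diameter, 6 mm thick) has its underside 33.5 mm below this point; the 12 mm steel shank under it, 67 mm long, ends 100.5 mm below this point. About 0.1 kg. z is up the rod. Raise it over 70 mm to clear the holder
- sleeve_stand_mouth (a point): blocked stand (fixed, z up): centre of the top rim of its upright steel sleeve, 112 mm above the worktop. Sleeve 57 mm long, bore 27 mm, flared at the top to 39 mm inside, 47 mm outside; open below, over a white tray 100 (x) by 90 (y) mm with 12 mm lips. A grey column 92 mm tall is 39 mm behind the axis (stand's +x). The rod's collar shall sit on this rim. The open stand looks alike
- stopper_centre (a point): centre of the stuck dark rubber stopper, an upright cylinder 24 mm in diameter and 24 mm tall. At the start it rests inside the blocked sleeve on three sprung balls that reach into the bore, its top about 11 mm below the rim. A downward push of about 10 N drives it past the balls; then it drops into the tray
Not all that is in view belongs to the job. What is shaped like the part that bears push_rod_grip but brown or red is not meant.

How it is judged:
By the outcome, as a careful person would: the job done as asked, in the order asked, and still so for the second after the job is handed in, with the robot touching nothing.
It also fails if it takes over 43 s, if anything falls off the work surface, if the arm or the gripper's body presses on something with over 40 N, if the wrist force passes 120 N, or if a joint passes its speed limit or range.

### The arm

A 6-joint arm with a two-finger parallel gripper is mounted at the origin on a cart in front of the work surface, level with it; the furniture and walls round the work are solid. World frame = base frame: x ahead of the robot, y to its left, z up, the work surface at z = 0. Lengths are in m, angles in rad, forces in N, time in s.
With the tool pointing down it reaches from about 0.35 to 0.975 m from the base axis. Payload 4.9 kg.
Tool frame: the origin (TCP) lies at the very end of the fingers, on their centre line; the grasp point (between the pads) lies 19 mm behind it (ctrl.grip_point_offset is the distance from the TCP to the grasp point, in m); z points along the fingers, y is the line along which they close (so a half turn about z gives the same grasp; the last joint's range is limited). The gripper opens to 85 mm and grips with 20 to 120 N. Pads are 22 mm wide; open, the fingers measure 114 mm over their backs; the gripper's body (76 mm by 85 mm) begins 54 mm behind the grasp point. The pads swing forward as they close: fully open they stand 13 mm farther back than shut.
Start: joints at [1.03, 0.053, 1.613, -0, 1.476, -0.119], TCP at [0.256, 0.57, 0.231] pointing down, gripper open.
Joint ranges: [-3.01, 3.01], [-1.01, 2.22], [0.06, 2.58], [-1.02, 4.17], [0.09, 2.62], [-3.14, 3.14]. Speed limits (rad/s): [2.57, 2.57, 3.14, 3.14, 3.14, 3.14].

### API

Orientations are given as a rotation vector (axis times angle).
In Python, from station import ctrl gives the robot as it stands.
- The arm moves only by the tool send_rows, never from a script. Its argument "rows" is a list of rows, each a list of 3 entries, a list of its own where there are three numbers: the finger opening in cm, from 0 to 8.54, then the shift along the tool's x, y, z in cm, then the turn about the tool's z in degrees. A call has 1 to 10 rows; each row shifts and turns the commanded pose from where the row before left it, along the tool's axes as they then stand; what a row does not reach is not made up. A row lasts 1/8 s, in which the tool goes at most 62.5 mm and 10.7 degrees, less where a joint would pass 70% of its speed; a pose out of reach is approached as far as the arm can. A call with a gripper value outside its range is refused whole. The fingers move at their own pace and stop on an object; "newtons" is the grip in N (left out, the last holds). Time passes only in rows, so rows that do not move let the fingers close. It gives the time, the measured TCP pose, the force, the opening and the grip force at its end, in the units of the state.
- ctrl.get_obs(): the state, without advancing time (a new reading comes with each control period).
- ctrl.get_image(name): name is "scene" or "top"; returns a dict with "frame" (480x640x3 uint8, red, green, blue), "range_z" (480x640 float32, m along the optical axis (not along the pixel's ray), 0 where there is no reading), "fx", "fy", "cx", "cy" (pixels), "k1" (the pictures are not rectified: a ray, as slopes to the right and down, at radius r is drawn at 1 + k1 r^2 times it, then the intrinsics apply), "cam_to_world" (4x4, takes a point from camera to world coordinates). Camera axes: x right, y down, z forward; pixel columns grow to the right and rows downward; lengths in m; the calibration is good to about 2 mm. A picture is of the moment at which its call begins.
- ctrl.finish_job(): hands the job in; it is judged then, once.
The state is a dict: "t": time; "q": joint angles; "dq": joint speeds; "effort": joint torques, N m; "tool_pos": TCP position; "tool_rot": TCP orientation; "contact_force": force on the tool from outside, world axes, zero at the start; "wrist_torque": the same for the moment, N m; "opening": finger opening in m; "grip_force": force on a finger pad.
Only numpy, scipy, OpenCV 4.12 (cv2) and the standard library are available. Lean on these libraries where they do the work, as an engineer would, in place of code of your own. Each camera call takes 0.05 s, during which the arm holds its last target. There are 200 camera calls.

## Working session

There is one attempt and no reset: what is moved stays moved. The work goes in short steps, Python scripts to look and compute and a tool call to move; the robot and the scene stay as the last step left them, time stands still between calls to the robot, and variables do not carry over. Pictures are saved under pics/ and viewed, at most 10 in all, crops included, and the job is handed in when it is done.

Besides the shell and the picture viewer there is one more tool, called after ">>>" as name(argument=value, ...) on one line, values as JSON. send_rows: Moves the arm, as the interface text tells. Its arguments: {"type":"object","properties":{"rows":{"type":"array","items":{"type":"array"}},"newtons":{"type":"number"}},"required":["rows"]}

```bash
mkdir -p pics; cat > h.py <<'E'
import numpy as np, cv2, pickle
from station import ctrl
def grab(n,save=None):
    d=ctrl.get_image(n)
    if save: cv2.imwrite('pics/'+save,d['frame'][:,:,::-1]); pickle.dump(d,open(save+'.pkl','wb'))
    return d
def slopes(d,px):
    px=np.atleast_2d(np.array(px,float)); xd=np.c_[(px[:,0]-d['cx'])/d['fx'],(px[:,1]-d['cy'])/d['fy']]
    x=xd.copy()
    for _ in range(20): x=xd/(1+d['k1']*(x**2).sum(1,keepdims=True))
    return x
def ray(d,px):
    x=slopes(d,px); T=np.array(d['cam_to_world']); return T[:3,3],np.c_[x,np.ones(len(x))]@T[:3,:3].T
def onz(d,px,z):
    o,v=ray(d,px); return o+v*((z-o[2])/v[:,2])[:,None]
def cloud(d):
    H,W=d['range_z'].shape; u,v=np.meshgrid(np.arange(W),np.arange(H))
    o,r=ray(d,np.c_[u.ravel(),v.ravel()]); P=o+r*d['range_z'].reshape(-1,1)
    P[d['range_z'].ravel()==0]=np.nan
    return P.reshape(H,W,3)
E
python3 - <<'E'
from h import *
for n in ('scene','top'):
    d=grab(n,n+'0.png'); print(n,d['fx'],d['k1'],np.round(d['cam_to_world'],3))
o=ctrl.get_obs(); print(o); print(ctrl.grip_point_offset)
E
```

```text
scene 529.3962716177464 -0.1391664083097862 [[ 0.892 -0.351  0.286  0.162]
 [-0.452 -0.667  0.592 -1.056]
 [-0.016 -0.657 -0.754  0.987]
 [ 0.     0.     0.     1.   ]]
top 535.1722657534492 -0.09428108227358586 [[ 1.100e-02 -9.940e-01  1.130e-01  3.670e-01]
 [-1.000e+00 -1.100e-02  0.000e+00 -3.660e-01]
 [ 1.000e-03 -1.130e-01 -9.940e-01  1.175e+00]
 [ 0.000e+00  0.000e+00  0.000e+00  1.000e+00]]
{'t': 0.1, 'q': array([ 1.03003873e+00,  5.33052857e-02,  1.61416644e+00, -3.14319167e-06,
        1.47598462e+00, -1.18999377e-01]), 'dq': array([ 0.00074539, -0.00134146, -0.00515942,  0.00078038,  0.00261461,
       -0.00014162]), 'effort': array([ 2.13099629e-04, -3.94904816e+01, -3.71364105e+01, -1.37427769e-04,
        3.94122675e-03,  9.05839585e-06]), 'tool_pos': array([0.25556116, 0.569745  , 0.23017117]), 'tool_rot': array([-6.57470507e-01, -3.07140929e+00,  2.77070318e-03]), 'contact_force': array([-0.50801036, -0.57451921, -0.15479674]), 'wrist_torque': array([-0.00368365,  0.0184332 , -0.01803317]), 'grip_force': 0.0, 'opening': 0.08528232169475772}
0.0187
```

View pics/scene0.png

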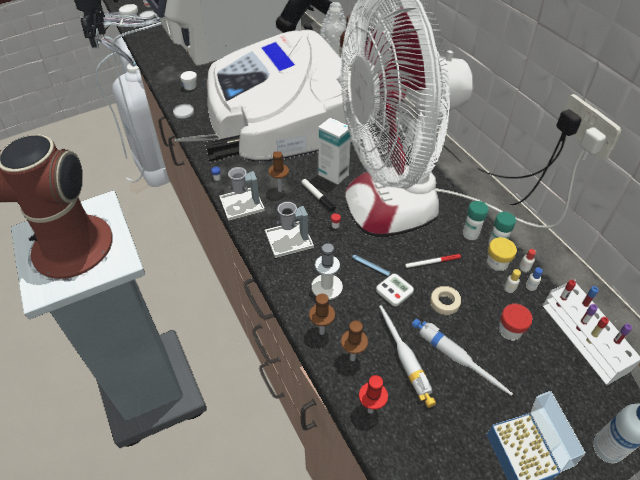

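View pics/top0.png

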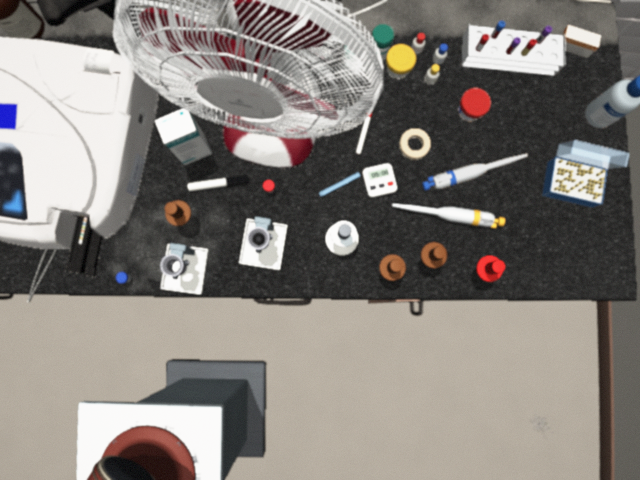

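```bash
python3 - <<'E'
from h import *
t=pickle.load(open('top0.png.pkl','rb')); s=pickle.load(open('scene0.png.pkl','rb'))
a=cv2.resize(t['frame'][200:300,150:370],None,fx=3.6,fy=3.6,interpolation=cv2.INTER_CUBIC)
b=cv2.resize(s['frame'][150:310,210:350],None,fx=1.45,fy=1.45,interpolation=cv2.INTER_CUBIC)
a=a[:,:792]
o=np.zeros((600,800,3),np.uint8); o[:a.shape[0],:a.shape[1]]=a; o[365:365+b.shape[0],:b.shape[1]]=b
c=cv2.resize(s['frame'][155:225,210:320],None,fx=3,fy=3,interpolation=cv2.INTER_CUBIC); o[365:365+c.shape[0],230:230+c.shape[1]]=c
cv2.imwrite('pics/c1.png',o[:,:,::-1])
C=cloud(t)
for n,p in dict(handle=(343,230),rim1=(175,262),rim2=(260,238)).items():
    w=C[p[1]-14:p[1]+15,p[0]-14:p[0]+15]; z=w[...,2].ravel()
    print(n,np.round(np.nanpercentile(z,[5,50,90,99]),3), np.round(onz(t,p,.112),3))
    print((C[p[1]-14:p[1]+15:2,p[0]-14:p[0]+15:2,2]*1000).round())
E
```

```text
handle [-0.002  0.084  0.14   0.144] [[ 0.52  -0.415  0.112]]
[[ -2.  -2.  -1.  -2.  -3.   4.  -0.  -7.  -1.   2.  -2.   2.   1.   2.
   -2.]
 [ -2.   2.   6.   1.  -0.  -1.  -1.  -1.   0.   1.  -1.  -1.   1.   3.
    6.]
 [  2.   3.   2.  -2.   0.   6.  -2.   1.   1.   2.   0.  -1.   2.  -0.
    3.]
 [ -2.  -1.  -1.  -0.  -1.  88.  86.  86.  85.  83.  85.  -0.  -4.  -2.
   -0.]
 [ -2.  -2.   2.  88.  87.  86.  85. 141. 141. 140.  87.  84.  -2.  -1.
    2.]
 [  0.   7.  88.  87.  84.  88. 141. 141. 141. 138. 139.  83.  84.  -2.
   -1.]
 [  1.   4.  81.  87.  84. 142. 141. 145. 137. 139. 139.  83.  88.  82.
   -2.]
 [  5.  82.  85.  88.  86. 138. 141. 140. 144. 140. 143. 142.  89.  85.
   -5.]
 [  6.  84.  84.  88.  84. 139. 140. 139. 140. 143. 142.  87.  86.  86.
    0.]
 [  9.  86.  81.  85.  87. 130. 143. 141. 146. 140. 138.  86.  84.  86.
    4.]
 [  7.  86.  85.  85.  90. 110. 125. 137. 136. 130. 100.  86.  85.  84.
    8.]
 [ 11.   9.  87.  88.  86.  85. 101. 103. 102.  97.  85.  83.  85.  82.
    4.]
 [ 12.   9.  81.  83.  87.  85.  86.  86.  86.  86.  85.  87.  88.   5.
    6.
[... 1976 characters left out ...]
. 103. 101.  98. 105.  99.   2. 109. 114.  79.  75.
    3.]
 [  5. 111. 106.  93. 102. 101. 103. 101. 100.  96. 104. 115.  76.   6.
    0.]
 [  5. 111. 105.  99.  98. 100. 102. 103. 100.  99. 105. 111.   6.   5.
    7.]
 [  9. 111. 109. 101. 101. 100. 100. 101.  98. 102. 113. 115.   6.   6.
    2.]
 [  3.   8. 113. 107. 101.  84.  96. 100. 100. 106. 114.  57.   3.   1.
    4.]
 [  3.   2. 110. 111. 108. 107. 111. 104. 110. 107.  68.   3.   5.  -1.
    5.]
 [  6.   1.   3.   2. 111. 112. 112. 114. 112.  62.   2.   2.   9.   5.
    7.]
 [  4.   2.   3.   2.   3.  75.  74.  77.   4.   4.   0.   4.   4.  -1.
    5.]
 [  6.   1.   2.   5.   2.  73.  76.  78.   7.   1.   6.   5.   5.   6.
    3.]]
```

View pics/c1.png

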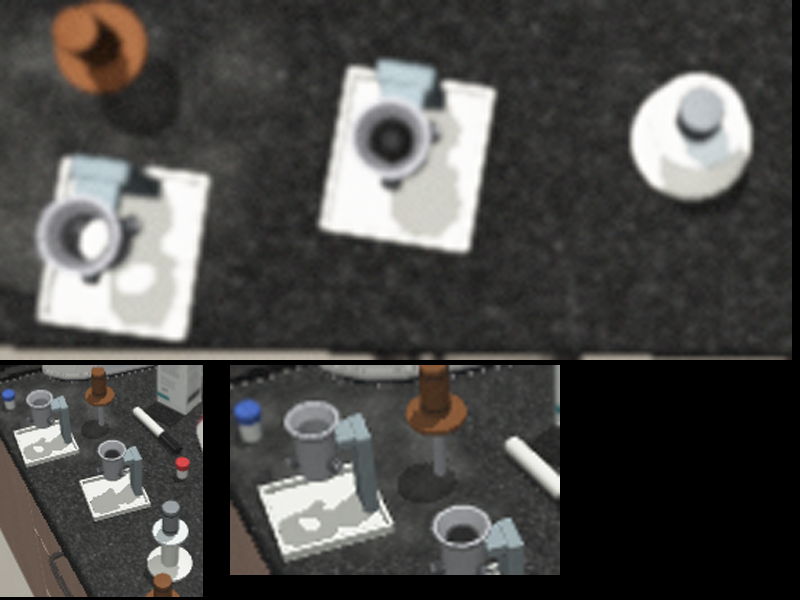

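```bash
cat > m.py <<'E'
from h import *
from scipy.optimize import least_squares
def circ(P):
    f=lambda c:np.hypot(P[:,0]-c[0],P[:,1]-c[1])-c[2]
    r=least_squares(f,[*P[:,:2].mean(0),.02],loss='soft_l1',f_scale=.001).x; return r
def blob(d,C,xy,rad,z0,z1):
    m=(np.hypot(C[...,0]-xy[0],C[...,1]-xy[1])<rad)&(C[...,2]>z0)&(C[...,2]<z1)
    return m.astype(np.uint8)
def outline(d,m,z):
    c=max(cv2.findContours(cv2.morphologyEx(m,cv2.MORPH_CLOSE,np.ones((3,3))),cv2.RETR_EXTERNAL,cv2.CHAIN_APPROX_NONE)[0],key=len)[:,0]
    return onz(d,c,z)
E
python3 - <<'E'
from m import *
for n in ('top','scene'):
    d=pickle.load(open(n+'0.png.pkl','rb')); C=cloud(d)
    m=blob(d,C,(.515,-.41),.04,.134,.150); P=onz(d,np.argwhere(m)[:,::-1],.141); print(n,'handle',m.sum(),P.mean(0).round(4),circ(outline(d,m,.141)).round(4))
    m=blob(d,C,(.515,-.41),.06,.078,.092); print('collar',circ(outline(d,m,.086)).round(4))
    for xy in ((.502,-.249),(.451,-.079)):
        m=blob(d,C,xy,.035,.1,.118); P=outline(d,m,.112); print('rim',circ(P).round(4), C[m>0][:,2].max())
    P=C.reshape(-1,3); P=P[(P[:,2]>.04)&(P[:,2]<.8)]
    for y in np.arange(-.6,.6,.05):
        Q=P[(abs(P[:,1]-y)<.025)&(P[:,0]>.3)]; 
        if n=='top' and len(Q): print(round(y,2),[(round(x,2),round(Q[(Q[:,0]>=x)&(Q[:,0]<x+.05),2].max(),2)) for x in np.arange(.35,.8,.05) if ((Q[:,0]>=x)&(Q[:,0]<x+.05)).sum()>3])
    m=C[...,2]
    for c in ((230,225),(150,400)): pass
E
```

```text
top handle 136 [ 0.5159 -0.4166  0.141 ] [ 0.5158 -0.4167  0.012 ]
collar [ 0.5164 -0.4167  0.0259]
rim [ 0.5024 -0.2437  0.0218] 0.11616871215046265
rim [ 0.4454 -0.0711  0.0223] 0.11577687492788002
-0.6 [(np.float64(0.45), np.float64(0.13)), (np.float64(0.5), np.float64(0.08))]
-0.55 [(np.float64(0.4), np.float64(0.13)), (np.float64(0.45), np.float64(0.13))]
-0.5 [(np.float64(0.4), np.float64(0.13)), (np.float64(0.45), np.float64(0.13))]
-0.45 [(np.float64(0.45), np.float64(0.09)), (np.float64(0.5), np.float64(0.14)), (np.float64(0.65), np.float64(0.47)), (np.float64(0.7), np.float64(0.49)), (np.float64(0.75), np.float64(0.48))]
-0.4 [(np.float64(0.45), np.float64(0.09)), (np.float64(0.5), np.float64(0.15)), (np.float64(0.65), np.float64(0.51)), (np.float64(0.7), np.float64(0.54)), (np.float64(0.75), np.float64(0.53))]
-0.35 [(np.float64(0.65), np.float64(0.53)), (np.float64(0.7), np.float64(0.57)), (np.float64(0.75), np.float64(0.54))]
-0.3 [(np.float64(0.65), np.float64(0.53)), (np.float64(0.7), np.float64(0.57)), (np.float64(0.75), np.float64(0.55))]
-0.25 [(np.float64(0.45), np
[... 2254 characters left out ...]
p.float64(0.5), np.float64(0.13)), (np.float64(0.55), np.float64(0.14)), (np.float64(0.6), np.float64(0.14)), (np.float64(0.65), np.float64(0.15)), (np.float64(0.7), np.float64(0.16)), (np.float64(0.75), np.float64(0.17))]
0.3 [(np.float64(0.45), np.float64(0.09)), (np.float64(0.5), np.float64(0.12)), (np.float64(0.55), np.float64(0.13)), (np.float64(0.6), np.float64(0.14)), (np.float64(0.65), np.float64(0.15)), (np.float64(0.7), np.float64(0.16)), (np.float64(0.75), np.float64(0.17))]
0.35 []
scene handle 114 [ 0.5167 -0.4191  0.141 ] [ 0.5165 -0.4192  0.0137]
collar [ 0.5172 -0.4186  0.0255]
rim [ 0.5033 -0.2451  0.0229] 0.11681356362902384
rim [ 0.446  -0.0722  0.0241] 0.11641797524834108
```

>>> send_rows(rows=[[8.5,[0,0,0],10],[8.5,[0,0,0],10],[8.5,[0,0,0],10],[8.5,[0,0,0],10],[8.5,[0,0,0],10],[8.5,[0,0,0],10],[8.5,[0,0,0],10],[8.5,[0,0,0],10],[8.5,[0,0,0],10],[8.5,[0,0,0],0]], newtons=60)

```text
t: 1.35
tool_pos: [0.2557, 0.5699, 0.2307]
tool_rot: [2.635, 1.71, -0.001]
contact_force: [-0.1, 0.1, 0.5]
opening: 0.0847
grip_force: 0.0
```

```bash
cat > g.py <<'E'
import sys,numpy as np
from station import ctrl
from scipy.spatial.transform import Rotation as R
o=ctrl.get_obs(); M=R.from_rotvec(o['tool_rot']).as_matrix()
t=np.array(list(map(float,sys.argv[1:4])))
print('t',o['t'],'pos',o['tool_pos'].round(4),'q',o['q'].round(2),'\nM',M.round(3).tolist(),'\nshift cm',(M.T@(t-o['tool_pos'])*100).round(2),'F',o['contact_force'].round(1),'open',o['opening'],o['grip_force'])
E
python3 g.py .516 -.418 .23
```

```text
t 1.35 pos [0.2557 0.5699 0.2307] q [ 1.03  0.05  1.61 -0.    1.48  1.45] 
M [[0.408, 0.913, -0.001], [0.913, -0.408, -0.001], [-0.001, -0.0, -1.0]] 
shift cm [-79.61  64.03   0.14] F [-0.1  0.1  0.5] open 0.08471727459592303 0.0
```

>>> send_rows(rows=[[8.5,[-3.98,3.2,0],0],[8.5,[-3.98,3.2,0],0],[8.5,[-3.98,3.2,0],0],[8.5,[-3.98,3.2,0],0],[8.5,[-3.98,3.2,0],0],[8.5,[-3.98,3.2,0],0],[8.5,[-3.98,3.2,0],0],[8.5,[-3.98,3.2,0],0],[8.5,[-3.98,3.2,0],0],[8.5,[-3.98,3.2,0],0]])

```text
t: 2.6
tool_pos: [0.3849, 0.0745, 0.2313]
tool_rot: [2.634, 1.712, 0.001]
contact_force: [0.1, 0.4, 0.1]
opening: 0.0848
grip_force: 0.0
```

>>> send_rows(rows=[[8.5,[-3.98,3.2,0],0],[8.5,[-3.98,3.2,0],0],[8.5,[-3.98,3.2,0],0],[8.5,[-3.98,3.2,0],0],[8.5,[-3.98,3.2,0],0],[8.5,[-3.98,3.2,0],0],[8.5,[-3.98,3.2,0],0],[8.5,[-3.98,3.2,0],0],[8.5,[-3.98,3.2,0],0],[8.5,[-3.98,3.2,0],0]])

```text
t: 3.85
tool_pos: [0.5141, -0.4197, 0.2309]
tool_rot: [-2.634, -1.711, -0.0]
contact_force: [0.1, 0.4, -0.4]
opening: 0.085
grip_force: 0.0
```

```bash
python3 g.py .5163 -.418 .097; python3 - <<'E'
from h import *
d=grab('scene','s1.png'); cv2.imwrite('pics/s1c.png',cv2.resize(d['frame'][120:400,150:450],None,fx=2,fy=2)[:,:,::-1])
E
```

```text
t 3.85 pos [ 0.5141 -0.4197  0.2309] q [-0.8   0.14  1.52  0.    1.48 -0.38] 
M [[0.407, 0.914, -0.0], [0.914, -0.407, 0.0], [0.0, -0.0, -1.0]] 
shift cm [ 0.24  0.14 13.39] F [ 0.1  0.4 -0.4] open 0.08503487394792275 0.0
```

View pics/s1c.png

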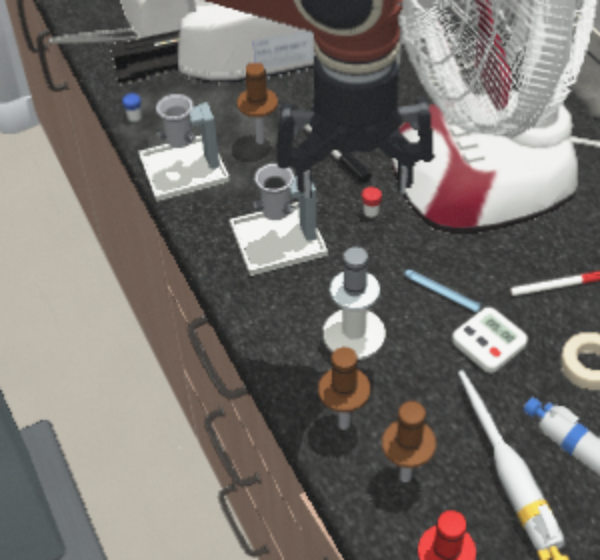

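The crop shows the open gripper over the rod (handle at crop (355,265)), with the fingers either side and the brown rods clear. I'll descend.

>>> send_rows(rows=[[8.5,[0.24,0.14,2],0],[8.5,[0,0,2],0],[8.5,[0,0,2],0],[8.5,[0,0,2],0],[8.5,[0,0,2],0],[8.5,[0,0,1.4],0],[8.5,[0,0,1],0],[8.5,[0,0,0.9],0],[8.5,[0,0,0],0],[8.5,[0,0,0],0]])

```text
t: 5.15
tool_pos: [0.5165, -0.4168, 0.099]
tool_rot: [2.636, 1.707, 0.0]
contact_force: [-0.2, -0.7, 0.1]
opening: 0.0851
grip_force: 0.0
```

>>> send_rows(rows=[[6,[0,0,0],0],[4,[0,0,0],0],[2.2,[0,0,0],0],[2.2,[0,0,0],0],[2.0,[0,0,0],0],[2.0,[0,0,0],0],[2.0,[0,0,0],0],[2.0,[0,0,0],0]], newtons=60)

```text
t: 6.15
tool_pos: [0.5163, -0.4166, 0.0987]
tool_rot: [2.637, 1.707, 0.0]
contact_force: [0.0, -1.1, 2.8]
opening: 0.0248
grip_force: 58.9
```

```bash
python3 g.py .5163 -.418 .227
```

```text
t 6.15 pos [ 0.5163 -0.4166  0.0987] q [-0.79  0.25  1.62  0.    1.27 -0.37] 
M [[0.409, 0.912, 0.0], [0.912, -0.409, -0.0], [-0.0, 0.001, -1.0]] 
shift cm [ -0.13   0.06 -12.83] F [ 0.  -1.1  2.8] open 0.024752040403315276 58.89952003955841
```

>>> send_rows(rows=[[2.0,[0,0,-0.7],0],[2.0,[0,0,-1.5],0],[2.0,[0,0,-1.7],0],[2.0,[0,0,-1.7],0],[2.0,[0,0,-1.7],0],[2.0,[0,0,-1.7],0],[2.0,[0,0,-1.7],0],[2.0,[0,0,-1.7],0],[2.0,[0,0,-0.8],0],[2.0,[0,0,0],0]])

```text
t: 7.4
tool_pos: [0.5164, -0.4167, 0.2312]
tool_rot: [2.636, 1.707, 0.0]
contact_force: [-0.9, 0.7, -2.0]
opening: 0.0249
grip_force: 58.8
```

```bash
python3 g.py .503 -.2445 .230; python3 - <<'E'
from m import *
d=grab('scene','s2.png'); cv2.imwrite('pics/s2c.png',cv2.resize(d['frame'][120:320,220:420],None,fx=3,fy=3)[:,:,::-1])
E
```

```text
t 7.4 pos [ 0.5164 -0.4167  0.2312] q [-0.79  0.14  1.52  0.    1.48 -0.37] 
M [[0.409, 0.912, 0.001], [0.912, -0.409, -0.001], [-0.0, 0.001, -1.0]] 
shift cm [15.16 -8.27  0.1 ] F [-0.9  0.7 -2. ] open 0.024903932162110797 58.84058475494385
```

View pics/s2c.png

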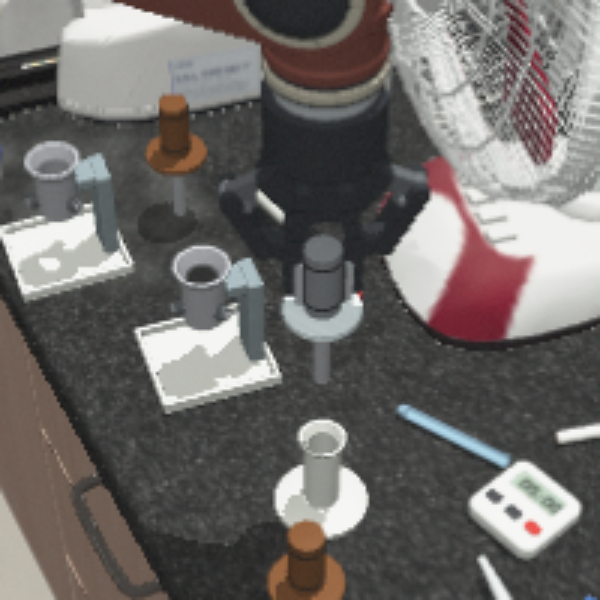

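The rod is out of the holder and upright in the gripper (handle at crop (322,270), shank tip at (322,380)). Now I'll go over the blocked stand.

>>> send_rows(rows=[[2.0,[1.16,-0.67,0],0],[2.0,[2,-1.1,0],0],[2.0,[2,-1.1,0],0],[2.0,[2,-1.1,0],0],[2.0,[2,-1.1,0],0],[2.0,[2,-1.1,0],0],[2.0,[2,-1.1,0],0],[2.0,[1.5,-0.8,0],0],[2.0,[0.5,-0.3,0],0],[2.0,[0,0,0],0]])

```text
t: 8.7
tool_pos: [0.5019, -0.2438, 0.2304]
tool_rot: [2.636, 1.707, -0.0]
contact_force: [0.9, -0.8, -0.7]
opening: 0.0246
grip_force: 58.9
```

```bash
python3 g.py .503 -.2445 .230; python3 - <<'E'
from m import *
d=grab('scene','s3.png'); C=cloud(d); g=ctrl.get_obs()['tool_pos']
m=blob(d,C,g,.05,g[2]-.022,g[2]-.004); 
P=outline(d,m,g[2]-.009-.003); print('collar',m.sum(),circ(P).round(4))
m=blob(d,C,(.503,-.245),.035,.1,.118); print('rim',circ(outline(d,m,.112)).round(4))
# shank: per-row mean of points, z below collar
m=blob(d,C,g,.02,.150,g[2]-.025); Q=C[m>0]; print('shank',m.sum(), [ (round(z,3),Q[abs(Q[:,2]-z)<.006][:,:2].mean(0).round(4)) for z in (.156,.17,.185,.2) if (abs(Q[:,2]-z)<.006).any()], Q[:,2].min())
cv2.imwrite('pics/s3c.png',cv2.resize(d['frame'][130:270,200:340],None,fx=4,fy=4)[:,:,::-1])
E
```

```text
t 8.7 pos [ 0.5019 -0.2438  0.2304] q [-0.59 -0.11  1.77 -0.    1.48 -0.16] 
M [[0.409, 0.913, 0.0], [0.913, -0.409, -0.0], [-0.0, 0.0, -1.0]] 
shift cm [-0.02  0.13  0.04] F [ 0.9 -0.8 -0.7] open 0.02457896225131964 58.92313063144684
collar 230 [ 0.4992 -0.2495  0.0238]
rim [ 0.5034 -0.2453  0.023 ]
shank 72 [(0.156, array([ 0.5003, -0.2476])), (0.17, array([ 0.5011, -0.2461])), (0.185, array([ 0.5015, -0.2469])), (0.2, array([ 0.4963, -0.2488]))] 0.15215012718206056
```

View pics/s3c.png

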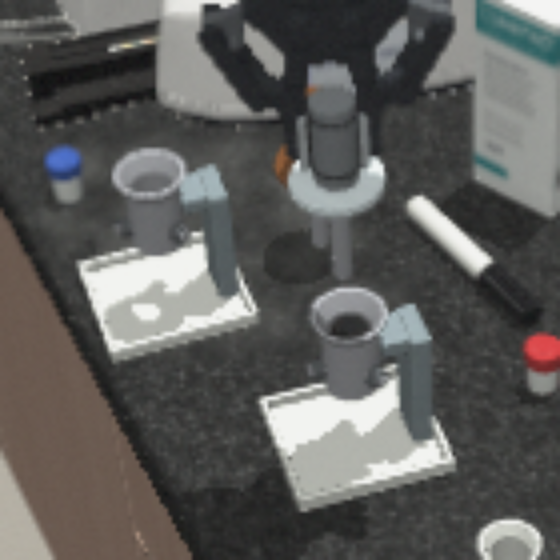

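>>> send_rows(rows=[[2.0,[0.1,0.08,0.3],0],[2.0,[0,0,0.8],0],[2.0,[0,0,0.8],0],[2.0,[0,0,0.8],0],[2.0,[0,0,0.7],0],[2.0,[0,0,0.5],0],[2.0,[0,0,0.4],0],[2.0,[0,0,0.4],0],[2.0,[0,0,0.4],0],[2.0,[0,0,0.4],0]], newtons=90)

```text
t: 10.0
tool_pos: [0.5032, -0.2434, 0.1754]
tool_rot: [2.637, 1.707, 0.0]
contact_force: [0.7, 0.2, 1.3]
opening: 0.0245
grip_force: 88.2
```

>>> send_rows(rows=[[2.0,[0,0,0.4],0],[2.0,[0,0,0.4],0],[2.0,[0,0,0.4],0],[2.0,[0,0,0.4],0],[2.0,[0,0,0.4],0]])

```text
t: 10.62
tool_pos: [0.5028, -0.2432, 0.1548]
tool_rot: [-2.637, -1.707, 0.0]
contact_force: [0.4, -0.5, -1.0]
opening: 0.0239
grip_force: 88.2
```

```bash
python3 g.py .503 -.2432 .1307
```

```text
t 10.625 pos [ 0.5028 -0.2432  0.1548] q [-0.58 -0.05  1.84 -0.    1.35 -0.16] 
M [[0.409, 0.912, -0.0], [0.912, -0.409, 0.0], [0.0, -0.001, -1.0]] 
shift cm [0.01 0.02 2.41] F [ 0.4 -0.5 -1. ] open 0.023923240769697034 88.16470384597778
```

>>> send_rows(rows=[[2.0,[0,0,0.4],0],[2.0,[0,0,0.4],0],[2.0,[0,0,0.4],0],[2.0,[0,0,0.4],0],[2.0,[0,0,0.3],0],[2.0,[0,0,0.2],0],[2.0,[0,0,0.1],0],[2.0,[0,0,0.1],0],[2.0,[0,0,0],0]])

```text
t: 11.75
tool_pos: [0.503, -0.2433, 0.1323]
tool_rot: [2.637, 1.707, 0.0]
contact_force: [-0.2, -0.1, -0.7]
opening: 0.024
grip_force: 88.2
```

```bash
python3 g.py .503 -.2432 .1307; python3 - <<'E'
from m import *
d=grab('scene','s4.png')
cv2.imwrite('pics/s4c.png',cv2.resize(d['frame'][130:270,200:340],None,fx=4,fy=4)[:,:,::-1])
E
```

```text
t 11.75 pos [ 0.503  -0.2433  0.1323] q [-0.58 -0.02  1.86  0.    1.31 -0.16] 
M [[0.409, 0.912, 0.0], [0.912, -0.409, -0.0], [-0.0, 0.0, -1.0]] 
shift cm [ 0.01 -0.    0.16] F [-0.2 -0.1 -0.7] open 0.024012969003218365 88.16579818725586
```

View pics/s4c.png

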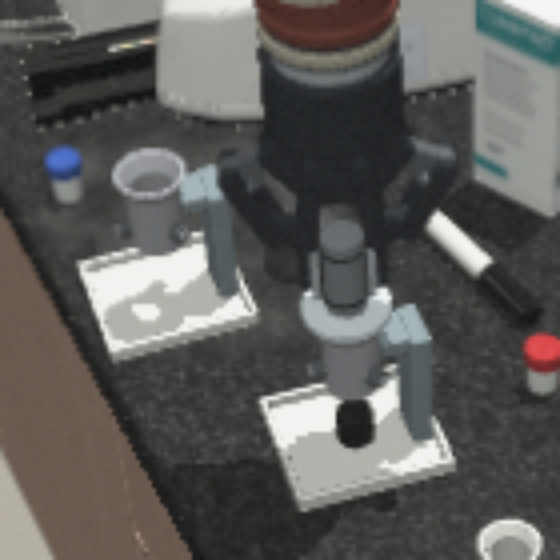

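The stopper lies in the tray (crop (355,425)), and the collar is 1–2 mm above the rim. I'll lower gently to contact.

>>> send_rows(rows=[[2.0,[0,0,0.08],0],[2.0,[0,0,0.05],0],[2.0,[0,0,0.05],0],[2.0,[0,0,0],0]])

```text
t: 12.3
tool_pos: [0.503, -0.2433, 0.1308]
tool_rot: [2.637, 1.707, -0.0]
contact_force: [-1.6, 0.7, 1.6]
opening: 0.0243
grip_force: 88.2
```

>>> send_rows(rows=[[2.0,[0,0,0.05],0],[2.0,[0,0,0.05],0],[2.0,[0,0,0],0]])

```text
t: 12.68
tool_pos: [0.5031, -0.2433, 0.1307]
tool_rot: [-2.637, -1.707, 0.0]
contact_force: [-2.8, 1.3, 7.6]
opening: 0.0242
grip_force: 88.7
```

Seated on the rim (7.6 N up). Now I'll release and retreat.

>>> send_rows(rows=[[3,[0,0,0],0],[4,[0,0,0],0],[5.5,[0,0,0],0],[7,[0,0,0],0],[8.5,[0,0,0],0],[8.5,[0,0,0],0],[8.5,[0,0,0],0],[8.5,[0,0,0],0]], newtons=20)

```text
t: 13.68
tool_pos: [0.503, -0.2433, 0.1295]
tool_rot: [2.637, 1.707, 0.0]
contact_force: [0.5, -0.1, -0.8]
opening: 0.0851
grip_force: 0.0
```

>>> send_rows(rows=[[8.5,[0,0,-0.7],0],[8.5,[0,0,-1.5],0],[8.5,[0,0,-2],0],[8.5,[0,0,-2],0],[8.5,[0,0,-2],0],[8.5,[0,0,-2],0],[8.5,[0,0,-2],0],[8.5,[0,0,-1],0],[8.5,[0,0,0],0],[8.5,[0,0,0],0]])

```text
t: 14.92
tool_pos: [0.5026, -0.243, 0.2605]
tool_rot: [-2.636, -1.706, 0.001]
contact_force: [-0.4, -0.6, 0.3]
opening: 0.0848
grip_force: 0.0
```

```bash
python3 g.py .503 -.2432 .25; python3 - <<'E'
from m import *
d=grab('scene','s5.png'); C=cloud(d)
m=blob(d,C,(.503,-.245),.04,.112,.124); print('collar z',np.median(C[m>0][:,2]),circ(outline(d,m,.118)).round(4))
m=blob(d,C,(.503,-.245),.04,.164,.182); print('handle top',np.median(C[m>0][:,2]),circ(outline(d,m,.173)).round(4))
cv2.imwrite('pics/s5c.png',cv2.resize(d['frame'][130:270,200:340],None,fx=4,fy=4)[:,:,::-1])
E
```

```text
t 14.925 pos [ 0.5026 -0.243   0.2605] q [-0.58 -0.12  1.73 -0.    1.53 -0.16] 
M [[0.409, 0.912, -0.001], [0.912, -0.409, 0.001], [0.0, -0.002, -1.0]] 
shift cm [0.   0.04 1.05] F [-0.4 -0.6  0.3] open 0.08481153654539939 0.0
collar z 0.1182017996100167 [ 0.5025 -0.2452  0.0257]
handle top 0.17273709841596507 [ 0.5015 -0.2468  0.0149]
```

View pics/s5c.png

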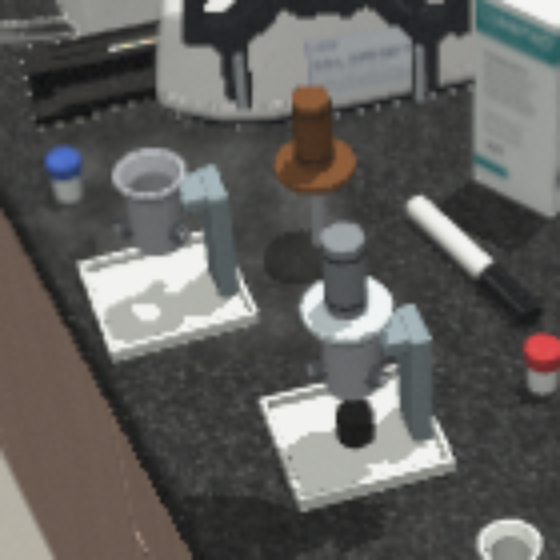

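The rod stands upright with its collar on the rim (top at 118 mm, as expected). The stopper is in the tray at (355,425), and the gripper is clear.

```bash
python3 -c "
from station import ctrl
print(ctrl.finish_job())"
```

```text
the job is handed in; nothing more can be done
None
```

The job is handed in: the stopper is in the tray, the push rod stands in the once-blocked sleeve with its collar on the rim, and the gripper is clear, after about 15 s of robot time.

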